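# Open the inclined cooling-water valve to its stop and ease it back

### The arm

A 6-joint arm with a two-finger parallel gripper is mounted at the origin on a cart in front of the work surface, level with it; the furniture and walls round the work are solid. World frame = base frame: x ahead of the robot, y to its left, z up, the work surface at z = 0. Lengths are in m, angles in degrees, forces in N, time in s.
With the tool pointing down it reaches from about 0.325 to 0.85 m from the base axis. Payload 15.5 kg.
Tool frame: the origin (TCP) lies midway between the tips of the shut fingers; the grasp point (between the pads) lies 19 mm behind it; y points along the fingers, x is the direction in which the jaws open and shut, and the axes are right-handed (so a half turn about y gives the same grasp; the last joint's range is limited). The gripper opens to 91 mm and grips with 3 to 60 N. Pads are 32 mm wide; open, the fingers measure 118 mm over their backs; the gripper's body (76 mm by 178 mm) begins 60 mm behind the grasp point.
Start: joints at [-74.341, 28.281, 77.091, -0, 74.628, -5.472], TCP at [0.225, -0.583, 0.214] pointing down, gripper open.
Joint ranges: [-166.48, 166.48], [-47.26, 123.95], [12.59, 153.08], [-70.14, 250.14], [6.76, 159.57], [-176.63, 176.63]. Speed limits (degrees/s): [108.29, 108.29, 147.25, 172.46, 172.46, 172.46].

### API

Orientations are given as a 3x3 rotation matrix whose columns are the frame's x, y, z axes.
In Python, from bench import ctrl gives the robot as it stands. The module is installed in compiled form; this text tells all that it offers. Calls block until the motion is done:
- ctrl.goto(position, orientation): joint-space move of the TCP to a pose.
- ctrl.move_l(position, vel=0.15, ori=None, contact_N=None): straight line of the TCP; ori=None keeps the orientation; vel is the mean speed in m/s. With contact_N (N) it stops when the force on the tool has changed by that much, and returns True; else False.
- ctrl.movej(angles): joint-space move.
- ctrl.command_gripper(opening): opening from 0.0 (shut) to 1.0 (fully open); the grip force is fixed at half the most; returns when the fingers have stopped.
- ctrl.sleep(seconds).
- ctrl.ik(position, orientation): joint angles nearest the present ones, or None.
- ctrl.read_camera(name): name is "scene" or "top" or "wrist"; returns the picture (480x640x3 uint8, blue, green, red); there is no depth.
- ctrl.camera_params(name): a dict with "fx", "fy", "cx", "cy" (pixels), "pose" (4x4, takes a point from camera to world coordinates); the wrist camera has in their place "T_tool_cam" (4x4, takes a point from camera to tool coordinates, whose origin is the TCP and whose axes are the tool frame's). Camera axes: x right, y up, looking along -z (the intrinsics and any distortion apply to the point x, -y, -z); pixel columns grow to the right and rows downward; lengths in m; the calibration is good to about 2 mm. The wrist camera is an equidistant fisheye: a pixel r from the principal point sees the ray r / f radians off the axis. A picture is of the moment at which its call begins: read the wrist's pose just before it. camera_params takes no time and is no camera call.
A pose or a line that the arm cannot do raises ctrl.MotionError and nothing moves.
- ctrl.sign_off(): hands the job in, once; it reports no verdict.
Readings, each from a call of its own:
- ctrl.current_t(): time.
- ctrl.current_q(): joint angles.
- ctrl.current_dq(): joint speeds.
- ctrl.current_effort(): joint torques, N m.
- ctrl.current_tool_pos(): TCP position.
- ctrl.current_eef_rot(): TCP orientation.
- ctrl.current_contact_force(): force on the tool from outside, world axes, zero at the start.
- ctrl.current_wrist_torque(): the same for the moment, N m.
- ctrl.current_grip_width(): opening from 0.0 (shut) to 1.0 (fully open).
Only numpy, scipy, OpenCV 4.12 (cv2) and the standard library are available. Lean on these libraries where they do the work, as an engineer would, in place of code of your own. Each camera call takes 0.05 s, during which the arm holds its last target.

### The job

Open the cooling-water valve on the service pillar before the run: fold the black crank grip out of the handwheel, wind the wheel anticlockwise (seen looking onto its face) until you feel it come up against its stop, then turn it back a quarter turn so that it cannot jam open. Finish with the grip folded flat again and let go, leaving the things that stand round the pillar where they are.

Things in the scene. Friction and masses are not known exactly. Their poses are not given: they have to be found in the camera images.
- service_pillar: Grey service pillar, 66x80 mm, 393 mm high, fixed to the worktop, brass valve low on its front. Origin: on the worktop under the valve; the pillar stands from 50 to 116 mm along its +x, its front looks to -x. 255 to 358 mm up, on a stub over the valve, a gauge 64 mm across stands out to -30 mm, so the wheel is not free from straight above. A bare hose nozzle, 75 mm up, reaches to -107 mm.
- wheel_face (a point): Centre of the face of the aluminium handwheel, a disc 100 mm across, 15 mm thick, face centre 159 mm above the worktop. Turns with the wheel. z: the wheel's axis, out of the face; it leans 37 degrees from vertical, away from the pillar, so the face looks up and to the pillar's front. x: in the face, from the centre towards the grip's fold axis on the rim.
- grip_hinge (a point): Middle of the fold axis of the crank grip, on the wheel's rim, 40 mm from the wheel's centre and 10 mm above its face, between two small hinge cheeks (26 mm over both, 16 mm high). Turns with the wheel, its axes parallel to wheel_face's; y is the fold axis, tangential to the wheel.
- grip_middle (a point): On the centre line of the crank grip, 30 mm from its fold axis. Black round handle, 14 to 16 mm thick, sleeve from 8 to 52 mm from the fold axis. The sleeve revolves freely, so it may be held while cranking without turning the tool. Folded, it lies from the rim over the hub, 3 mm above the face; folded out, it stands square to the face. x: along the grip, from its free end to the fold axis.
- valve_wheel (a joint): Turn of the handwheel, rad, about wheel_face's z: 0 is shut, it grows as the valve opens (anticlockwise looking onto the face). It starts nearly shut, with between one and a third and two and a bit turns to go to the open stop, a hard stop inside the valve that must be felt. Up to there about 3 N at the grip turns it; it stays where it is left.
- crank_grip (a joint): Fold of the crank grip, rad: 0 is folded flat over the face (as at the start), 1.57 is folded out square to the face, where it has a stop. It stays at any angle: about 3 N at the middle of the grip swings it.
- tool_tube: Black tube of hand tools on a round foot, fixed, on the worktop to the right of the pillar: keep the arm and gripper clear of it. Origin: centre of the foot. About 105 mm across and 195 mm high with the tools in it.
- beaker_100: Glass beaker, 50 mm across, 68 mm high, in front of the hose nozzle; loose, to be left alone. Origin: centre of the underside, as for the next six.
- sample_jar_2: Brown jar with a white cap, 35 mm across, 76 mm high, near the pillar; leave alone.
- timer: White bench timer, 62x58x18 mm, near the pillar; leave alone.
- wash_bottle: White wash bottle with a bent spout, 66x110x201 mm; leave alone.
- bottle_white: White bottle, 60 mm across, 183 mm high; leave alone.
- bottle_red_cap: White bottle with a red cap, 54 mm across, 184 mm high; leave alone.
- cylinder_50: Measuring cylinder on a blue foot, 62 mm across the foot, 182 mm high; leave alone.

How it is judged:
By the outcome, as a careful person would: the job done as asked, in the order asked, and still so for the second after the job is handed in, with the robot touching nothing.
It also fails if it takes over 72 s, if anything falls off the work surface, if the arm or the gripper's body presses on something with over 40 N, if the wrist force passes 120 N, or if a joint passes its speed limit or range.

## Working session

There is one attempt and no reset: what is moved stays moved. The work goes in short steps, each a Python script; the robot and the scene stay as the last script left them, time stands still between calls to the robot, and variables do not carry over. Pictures are saved under pics/ and viewed, and the job is handed in when it is done.

```bash
mkdir -p pics
python3 - <<'E'
from bench import ctrl
import cv2,numpy as np
for n in ["scene","top","wrist"]:
    p=ctrl.camera_params(n); print(n,{k:np.round(v,4).tolist() for k,v in p.items()})
    cv2.imwrite(f"pics/{n}0.png",ctrl.read_camera(n))
print(ctrl.current_t(),np.round(ctrl.current_eef_rot(),3))
E
```

```text
scene {'fx': 589.6608, 'fy': 589.6608, 'cx': 318.0604, 'cy': 247.3139, 'pose': [[0.8515, -0.4083, 0.329, 0.9433], [0.5241, 0.6401, -0.5619, -0.8186], [0.0188, 0.6508, 0.759, 1.0139], [0.0, 0.0, 0.0, 1.0]]}
top {'fx': 558.2997, 'fy': 558.2997, 'cx': 313.9964, 'cy': 226.9675, 'pose': [[-0.1889, 0.9093, -0.3708, 0.1506], [-0.982, -0.1766, 0.0672, -0.1124], [-0.0044, 0.3768, 0.9263, 1.1904], [0.0, 0.0, 0.0, 1.0]]}
wrist {'fx': 371.6483, 'fy': 371.6483, 'cx': 315.4302, 'cy': 249.8724, 'T_tool_cam': [[1.0, -0.0009, -0.0004, -0.0008], [-0.0002, 0.2627, -0.9649, -0.1706], [0.001, 0.9649, 0.2627, 0.0749], [0.0, 0.0, 0.0, 1.0]]}
0.15 [[ 0.36  -0.     0.933]
 [-0.933  0.001  0.36 ]
 [-0.001 -1.     0.   ]]
```

View pics/scene0.png

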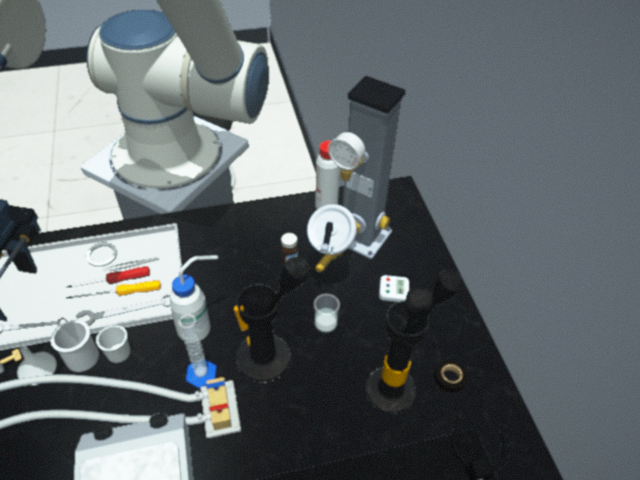

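View pics/top0.png

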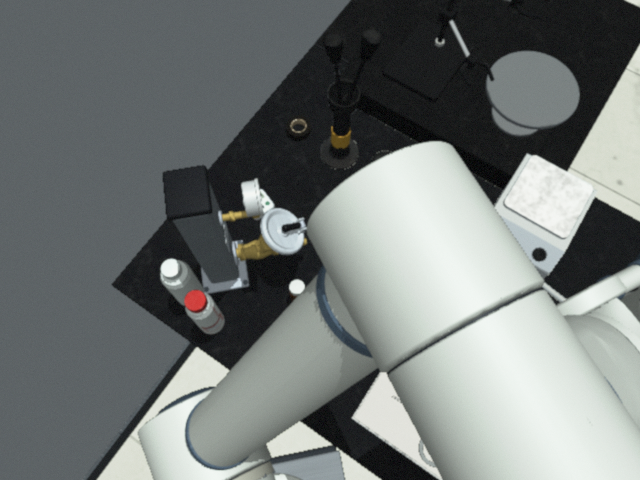

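View pics/wrist0.png

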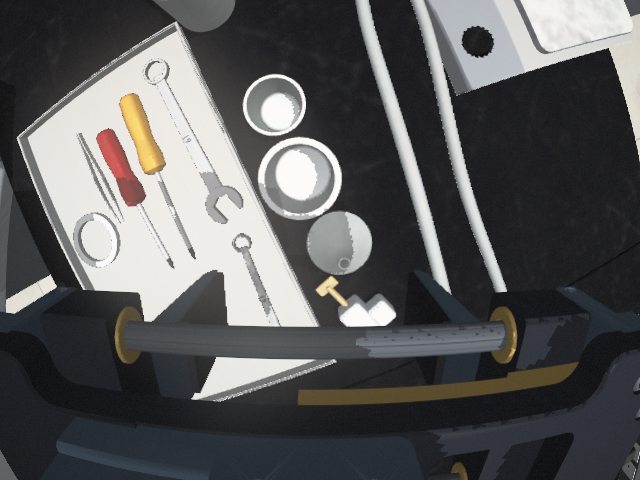

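```bash
cat > h.py <<'E'
import cv2,numpy as np
from bench import ctrl
def ray(cam,u,v):
    p=ctrl.camera_params(cam);T=np.array(p['pose'])
    d=np.array([(u-p['cx'])/p['fx'],-(v-p['cy'])/p['fy'],-1.]);d=T[:3,:3]@d
    return T[:3,3],d/np.linalg.norm(d)
def onz(cam,u,v,z):
    o,d=ray(cam,u,v);return o+d*(z-o[2])/d[2]
def tri(a,b):
    o1,d1=ray(*a);o2,d2=ray(*b)
    s=np.linalg.lstsq(np.c_[d1,-d2],o2-o1,rcond=None)[0]
    p,q=o1+s[0]*d1,o2+s[1]*d2
    return (p+q)/2,np.linalg.norm(p-q)
def proj(cam,P):
    p=ctrl.camera_params(cam);T=np.array(p['pose']);c=T[:3,:3].T@(np.array(P)-T[:3,3])
    return p['cx']+p['fx']*c[0]/-c[2],p['cy']-p['fy']*c[1]/-c[2]
E
python3 - <<'E'
from h import *
s=cv2.imread('pics/scene0.png');t=cv2.imread('pics/top0.png')
cv2.imwrite('pics/s_zoom.png',cv2.resize(s[120:280,260:420],None,fx=3.7,fy=3.7,interpolation=2))
cv2.imwrite('pics/t_zoom.png',cv2.resize(t[150:310,150:350],None,fx=3.7,fy=3.7,interpolation=2))
print(tri(('scene',331,230),('top',284,230)))
for c in [('scene',262,358),('scene',390,388),('scene',325,328),('top',340,152),('scene',394,290),('scene',197,376),('scene',290,258)]:print(c,onz(*c,0).round(3))
E
```

```text
(array([ 0.56927916, -0.12854459,  0.15390103]), np.float64(0.0031776142682208327))
('scene', 262, 358) [ 0.56  -0.369  0.   ]
('scene', 390, 388) [ 0.801 -0.293  0.   ]
('scene', 325, 328) [ 0.629 -0.244  0.   ]
('top', 340, 152) [ 0.809 -0.298  0.   ]
('scene', 394, 290) [ 0.704 -0.083  0.   ]
('scene', 197, 376) [ 0.479 -0.466  0.   ]
('scene', 290, 258) [ 0.467 -0.128  0.   ]
```

View pics/s_zoom.png

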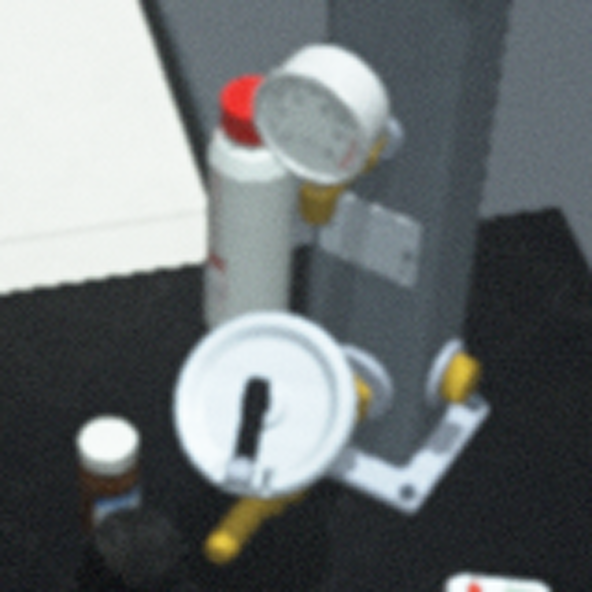

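View pics/t_zoom.png

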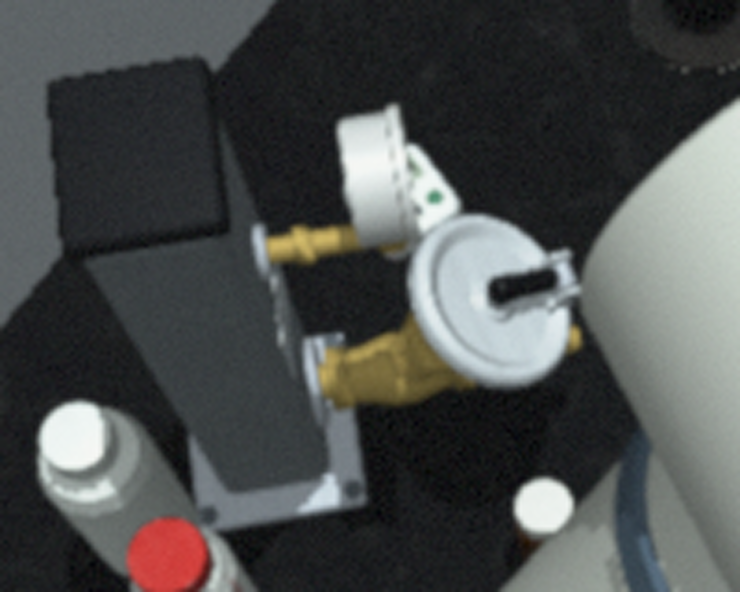

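```bash
python3 - <<'E'
from h import *
t2=lambda u,v:(150+(u+.5)/3.7-.5,150+(v+.5)/3.7-.5)
s2=lambda u,v:(260+(u+.5)/3.7-.5,120+(v+.5)/3.7-.5)
C=[onz('top',*t2(*c),.393) for c in [(50,82),(208,60),(228,237),(64,252)]]
for c in C: print(c.round(4))
for c in [(352,80),(404,96)]:pass
f=C[1]-C[2]; print('front edge len',np.linalg.norm(f),np.degrees(np.arctan2(f[1],f[0])), np.linalg.norm(C[0]-C[1]))
print('hinge',tri(('scene',*s2(250,478)),('top',*t2(562,278))))
print('tip',tri(('scene',*s2(259,383)),('top',*t2(494,293))))
# wheel masks
for n,r in(('scene',(300,195,365,265)),('top',(255,200,310,260))):
    im=cv2.imread(f'pics/{n}0.png');x0,y0,x1,y1=r
    hsv=cv2.cvtColor(im,cv2.COLOR_BGR2HSV);m=((hsv[...,2]>150)&(hsv[...,1]<60)).astype(np.uint8)
    k=np.zeros_like(m);k[y0:y1,x0:x1]=m[y0:y1,x0:x1]
    k=cv2.morphologyEx(k,cv2.MORPH_OPEN,cv2.getStructuringElement(2,(7,7)))
    cs=max(cv2.findContours(k,0,1)[0],key=cv2.contourArea)
    e=cv2.fitEllipse(cv2.convexHull(cs));print(n,e)
    cv2.ellipse(im,e,(0,0,255),1);cv2.imwrite(f'pics/e_{n}.png',cv2.resize(im[y0-40:y1+40,x0-40:x1+40],None,fx=4,fy=4))
    globals()[n]=e[0]
print(tri(('scene',*scene),('top',*top)))
E
python3 -c "
import cv2,numpy as np
a=cv2.imread('pics/e_scene.png');b=cv2.imread('pics/e_top.png');h=max(a.shape[0],b.shape[0])
p=lambda i:cv2.copyMakeBorder(i,0,h-i.shape[0],0,0,0)
o=np.hstack([p(a),p(b)]);s=min(800/o.shape[1],600/o.shape[0]);cv2.imwrite('pics/e_both.png',cv2.resize(o,None,fx=s,fy=s))"
```

```text
[0.6101 0.0499 0.393 ]
[ 0.6078 -0.0189  0.393 ]
[ 0.5222 -0.0173  0.393 ]
[0.5286 0.0512 0.393 ]
front edge len 0.08551943614302436 -1.0701501502917756 0.06879847711117049
hinge (array([ 0.58106139, -0.16466241,  0.13896751]), np.float64(1.9503794023189046e-05))
tip (array([ 0.56512124, -0.12731131,  0.1703745 ]), np.float64(0.003848085315496496))
scene ((331.6504211425781, 224.4038848876953), (49.1226692199707, 59.40595626831055), 6.799011707305908)
top ((277.6451416015625, 226.22061157226562), (36.77972412109375, 63.81852340698242), 138.25210571289062)
(array([ 0.57081588, -0.1207104 ,  0.16643142]), np.float64(0.01279714576353021))
```

View pics/e_both.png

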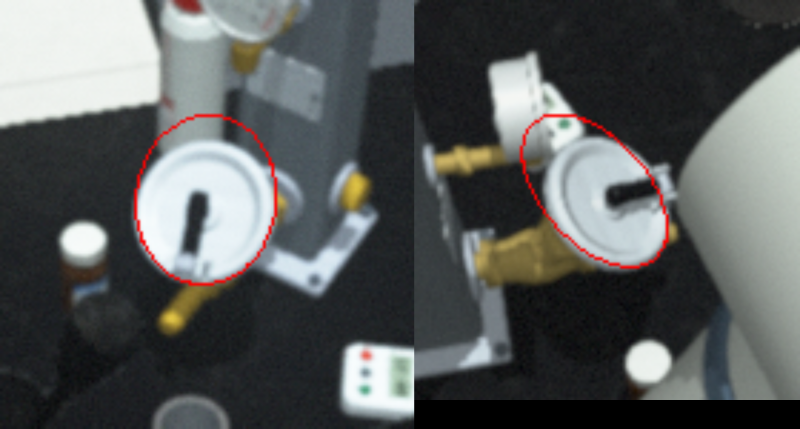

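```bash
cat >> h.py <<'E'
def toolrot(n,xd):
    y=-np.array(n,float);y/=np.linalg.norm(y)
    x=np.array(xd,float);x-=y*(x@y);x/=np.linalg.norm(x)
    return np.c_[x,y,np.cross(x,y)]
E
python3 - <<'E'
from h import *
c=np.array([.569,-.127,.159]);n=np.array([0,-.602,.799])
for xs in(1,-1):
  R=toolrot(n,[xs,0,0])
  for h in(.0,.05,.15,.2,.25):
    q=ctrl.ik(c+h*n,R);print(xs,h,None if q is None else np.round(q,0))
t2=lambda u,v:(150+(u+.5)/3.7-.5,150+(v+.5)/3.7-.5)
s2=lambda u,v:(260+(u+.5)/3.7-.5,120+(v+.5)/3.7-.5)
print(tri(('scene',*s2(266,405)),('top',*t2(490,300))))
print('jar',tri(('scene',*s2(108,440)),('top',*t2(544,507))))
E
```

```text
1 0.0 [-36.  39.  79.  29.  87. -44.]
1 0.05 [-38.  37.  74.  28.  93. -43.]
1 0.15 [-42.  36.  63.  28. 105. -40.]
1 0.2 [-44.  36.  57.  28. 112. -39.]
1 0.25 [-45.  37.  50.  29. 118. -37.]
-1 0.0 [-36.  39.  79.  29.  87. 136.]
-1 0.05 [-38.  37.  74.  28.  93. 137.]
-1 0.15 [-42.  36.  63.  28. 105. 140.]
-1 0.2 [-44.  36.  57.  28. 112. 141.]
-1 0.25 [-45.  37.  50.  29. 118. 143.]
(array([ 0.56865076, -0.12474247,  0.15284812]), np.float64(0.0038728364906485476))
jar (array([ 0.47191497, -0.13426718,  0.07454982]), np.float64(0.003628059961705939))
```

Run:
```python
from h import *
c=np.array([.569,-.127,.159]);n=np.array([0,-.602,.799])
ctrl.move_l([.225,-.583,.40],vel=.3)
R=toolrot(n,[-1,0,0])
ctrl.goto(c+.2*n,R)
print(ctrl.current_t())
P,Rt=ctrl.current_tool_pos(),ctrl.current_eef_rot()
im=ctrl.read_camera('wrist');cv2.imwrite('pics/w1.png',im)
np.savez('w1.npz',P=P,R=Rt)
cv2.imwrite('pics/s1.png',ctrl.read_camera('scene'));cv2.imwrite('pics/t1.png',ctrl.read_camera('top'))
print(P,ctrl.current_t(),ctrl.current_contact_force())
```

```text
3.1917
[ 0.56884452 -0.24771467  0.31879791] 3.3417 [-0.02074743 -0.83402154  0.56264685]
```

View pics/w1.png

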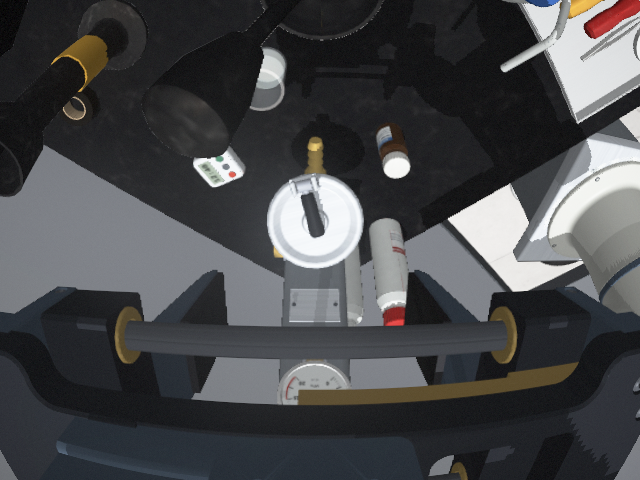

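View pics/s1.png

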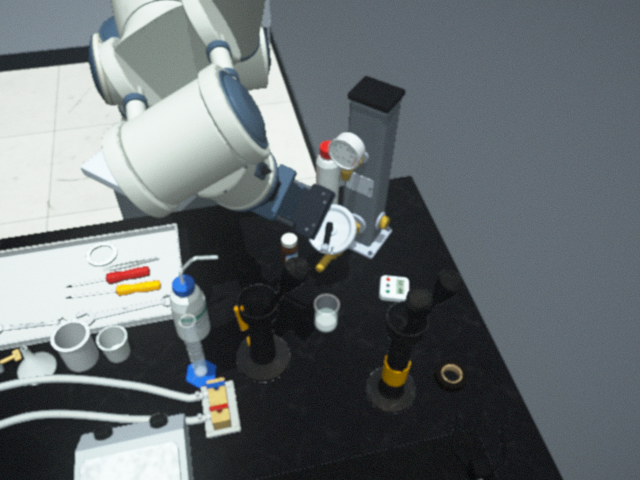

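View pics/t1.png

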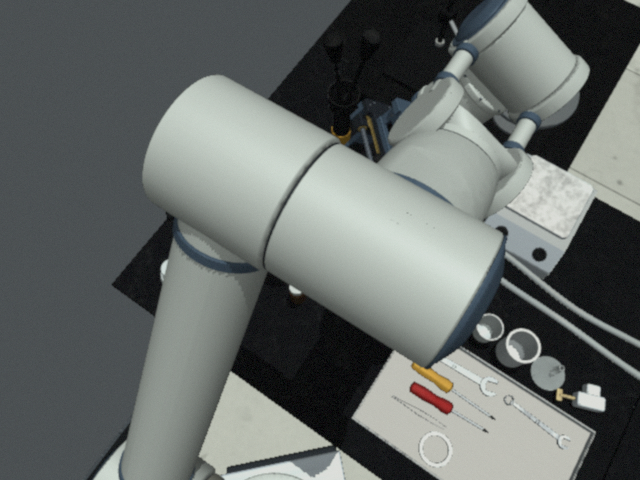

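```bash
cat >> h.py <<'E'
def wray(u,v,P,R):
    p=ctrl.camera_params('wrist');T=np.array(p['T_tool_cam'])
    a=np.array([u-p['cx'],v-p['cy']]);r=np.hypot(*a);th=r/p['fx']
    d=np.array([np.sin(th)*a[0]/r,-np.sin(th)*a[1]/r,-np.cos(th)]) if r>0 else np.array([0,0,-1.])
    return P+R@T[:3,3],R@(T[:3,:3]@d)
def tri2(r1,r2):
    o1,d1=r1;o2,d2=r2
    s=np.linalg.lstsq(np.c_[d1,-d2],o2-o1,rcond=None)[0]
    p,q=o1+s[0]*d1,o2+s[1]*d2
    return ((p+q)/2).round(4),round(np.linalg.norm(p-q),4)
def onpl(r,c,n):
    o,d=r;return o+d*(((c-o)@n)/(d@n))
E
python3 - <<'E'
from h import *
w=np.load('w1.npz');P,R=w['P'],w['R']
W=lambda u,v:wray(u,v,P,R)
print('cam',W(315,250)[0])
print('head',tri2(ray('scene',295,268),W(190,120)))
print('red',tri2(ray('scene',325,147),W(396,316)))
print('jar',tri2(ray('scene',289,239),W(397,165)))
im=cv2.imread('pics/w1.png')
cv2.imwrite('pics/w1z.png',cv2.resize(im[150:290,240:400],None,fx=4,fy=4,interpolation=2))
E
```

```text
cam [ 0.56951644 -0.40825335  0.41063097]
head (array([ 0.6192, -0.3339,  0.2857]), np.float64(0.0031))
red (array([0.45  , 0.0503, 0.1767]), np.float64(0.0149))
jar (array([ 0.4752, -0.1416,  0.0804]), np.float64(0.0012))
```

View pics/w1z.png

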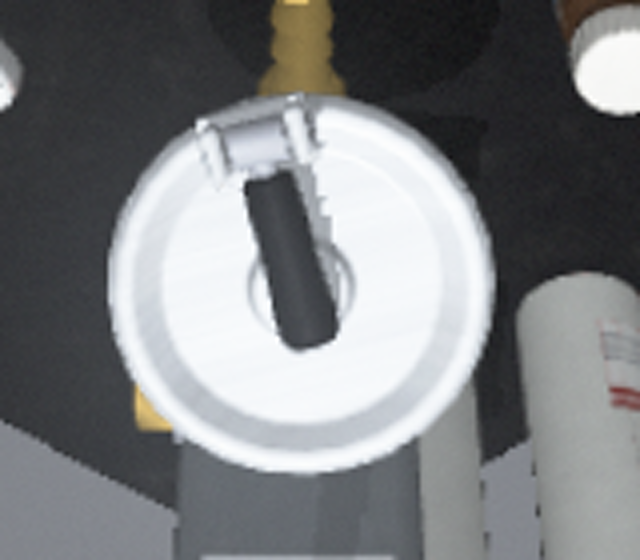

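Run:
```python
import cv2,numpy as np
a=cv2.imread('pics/s1.png')[230:390,220:340];b=cv2.imread('pics/w1.png')[0:200,100:400]
g=lambda i:np.clip((i/255.)**.45*255,0,255).astype(np.uint8)
a=cv2.resize(g(a),None,fx=3.5,fy=3.5);b=cv2.resize(g(b),None,fx=1.25,fy=1.25)
o=np.zeros((600,800,3),np.uint8);o[:a.shape[0],:a.shape[1]]=a;o[:b.shape[0],425:425+b.shape[1]]=b[:, :375]
cv2.imwrite('pics/head.png',o)
```

```text
(no output)
```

View pics/head.png

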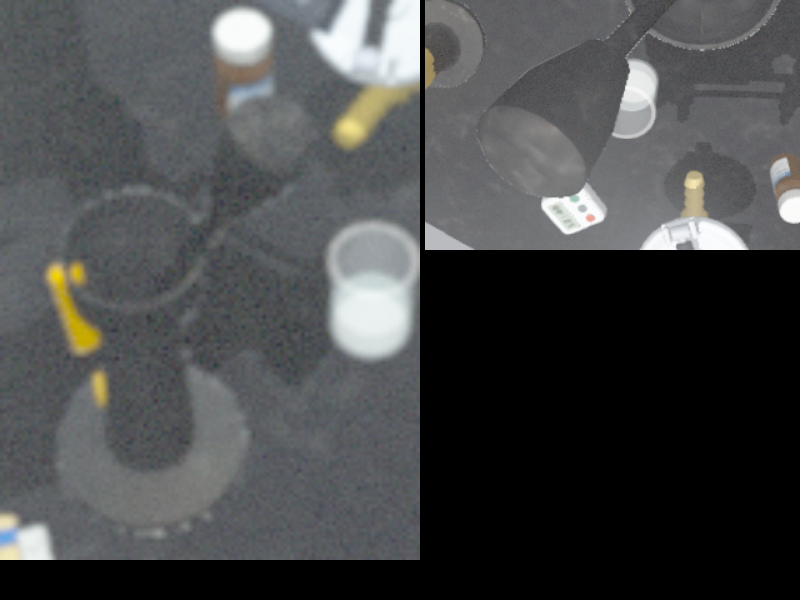

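Run:
```python
from h import *
w=np.load('w1.npz');P,R=w['P'],w['R']
W=lambda u,v:wray(u,v,P,R)
for a in[(420,298),(447,283)]:
  for b in [(334,45),(370,40)]: print(a,b,tri(('scene',*a),('top',*b)))
o,d=ray('scene',295.7,267)
print('tip',tri2((o,d),W(184,120)))
print('tip right end',tri2(ray('scene',303,264),W(143,104)))
print('top orange tube rim',tri(('scene',407,318),('top',344,95)))
n=np.array([0,-.602,.799])
z2=lambda u,v:(240+(u+.5)/4-.5,150+(v+.5)/4-.5)
# face rim extremes in zoom: left,right,top,bottom
c=np.array([.569,-.127,.159])
pts={'L':(109,282),'Rr':(494,285),'T':(300,96),'B':(303,472),'tip':(312,338),'hingeL':(211,155),'hingeR':(302,128),'hubL':(246,282),'hubR':(356,285)}
for k,v in pts.items():
  h={'tip':.01,'hingeL':.01,'hingeR':.01}.get(k,0)
  print(k,onpl(W(*z2(*v)),c+h*n,n).round(4))
```

```text
(420, 298) (334, 45) (array([ 0.83303131, -0.29644339,  0.33389066]), np.float64(0.045291169673992736))
(420, 298) (370, 40) (array([ 0.82601442, -0.3432606 ,  0.367289  ]), np.float64(0.0011942055326375968))
(447, 283) (334, 45) (array([ 0.8442876 , -0.28104637,  0.34527532]), np.float64(0.0015844057952419635))
(447, 283) (370, 40) (array([ 0.83585957, -0.32937265,  0.38031254]), np.float64(0.04191945024201069))
tip (array([ 0.6206, -0.335 ,  0.2889]), np.float64(0.0011))
tip right end (array([ 0.6329, -0.3413,  0.3005]), np.float64(0.0151))
top orange tube rim (array([ 0.80287365, -0.29582289,  0.24110096]), np.float64(0.00035231249765128484))
L [ 0.6186 -0.1304  0.1564]
Rr [ 0.5206 -0.1299  0.1568]
T [ 0.57   -0.1679  0.1282]
B [ 0.5692 -0.09    0.1868]
tip [ 0.567  -0.1265  0.1719]
hingeL [ 0.5916 -0.163   0.1444]
hingeR [ 0.5695 -0.1682  0.1405]
hubL [ 0.5837 -0.1303  0.1565]
hubR [ 0.5558 -0.1297  0.1569]
```

Run:
```python
from h import *
w=np.load('w1.npz');P,R=w['P'],w['R']
W=lambda u,v:wray(u,v,P,R)
z2=lambda u,v:(240+(u+.5)/4-.5,150+(v+.5)/4-.5)
s2=lambda u,v:(260+(u+.5)/3.7-.5,120+(v+.5)/3.7-.5)
t2=lambda u,v:(150+(u+.5)/3.7-.5,150+(v+.5)/3.7-.5)
print('tip sw',tri2(ray('scene',*s2(259,381)),W(*z2(308,345))))
print('tip tw',tri2(ray('top',*t2(494,293)),W(*z2(308,345))))
print('ctr sw',tri2(ray('scene',*s2(265,402)),W(*z2(301,284))))
print('ctr tw',tri2(ray('top',*t2(489,299)),W(*z2(301,284))))
print('nozzle sw',tri2(ray('scene',*s2(220,547)),W(315,143)))
print('nozzle z',onpl(W(315,143),np.array([0,0,.075]),np.array([0,0,1.])))
for p in [(283,250),(347,250),(291,290),(340,290),(282,265)]: pass
print('gauge',[W(315,385)])
# gauge centre: scene zoom (322,115)
print('gauge sw',tri2(ray('scene',*s2(315,125)),W(314,388)))
```

```text
tip sw (array([ 0.5683, -0.137 ,  0.1823]), np.float64(0.0011))
tip tw (array([ 0.5669, -0.1256,  0.1726]), np.float64(0.0024))
ctr sw (array([ 0.5693, -0.1309,  0.1589]), np.float64(0.0019))
ctr tw (array([ 0.5705, -0.1233,  0.1513]), np.float64(0.0018))
nozzle sw (array([ 0.5697, -0.1739,  0.0835]), np.float64(0.0008))
nozzle z [ 0.56965551 -0.16734483  0.075     ]
gauge [(array([ 0.56951644, -0.40825335,  0.41063097]), array([ 8.55012657e-05,  9.56193824e-01, -2.92734287e-01]))]
gauge sw (array([ 0.5683, -0.0897,  0.3178]), np.float64(0.0056))
```

```bash
cat >> h.py <<'E'
c0=np.array([.5695,-.130,.158]);n=np.array([0,-.602,.799]);n/=np.linalg.norm(n)
X=np.array([1.,0,0]);D=np.cross(X,n)*-1  # downhill
if D[2]>0:D=-D
def rad(th): return np.cos(th)*D+np.sin(th)*X   # th: hinge angle from downhill towards +x ; positive = anticlockwise seen onto face
def tilt(jaw,tau):
    """tool rot: jaw axis along jaw, fingers toward -n tilted tau deg (axis towards uphill)"""
    j=jaw/np.linalg.norm(jaw);k=np.cross(n,j)  # in-face perpendicular
    if k@D>0:k=-k    # k uphill
    t=np.radians(tau);a=np.cos(t)*n+np.sin(t)*k
    return toolrot(a,j)
E
python3 - <<'E'
from h import *
print(D, np.cross(n,D))  # anticlockwise direction from D
th=np.radians(16.2);f=np.cross(n,rad(th));print('f',f)
R=tilt(f if f[0]>0 else -f,5);print(R.round(3))
ctrl.command_gripper(.45)
ctrl.goto(c0+.25*n,R)
print(ctrl.current_q(),ctrl.current_t())
ctrl.move_l(c0+.1*n+.0*D,vel=.2)
P,Rt=ctrl.current_tool_pos(),ctrl.current_eef_rot()
cv2.imwrite('pics/w2.png',ctrl.read_camera('wrist'));np.savez('w2.npz',P=P,R=Rt)
cv2.imwrite('pics/s2.png',ctrl.read_camera('scene'))
print(ctrl.current_t(),P,ctrl.current_contact_force())
E
```

```text
[ 0.         -0.7986786  -0.60175784] [1. 0. 0.]
f [0.96029369 0.22282423 0.16788509]
[[ 0.96   0.024 -0.278]
 [ 0.223  0.533  0.816]
 [ 0.168 -0.846  0.506]]
[-44.53450394  34.3931285   51.9398865   25.77596378 114.18374931
 -53.84238388] 7.2
8.2 [ 0.56992679 -0.19098058  0.23869392] [0.22865304 1.20005464 0.40990077]
```

View pics/w2.png

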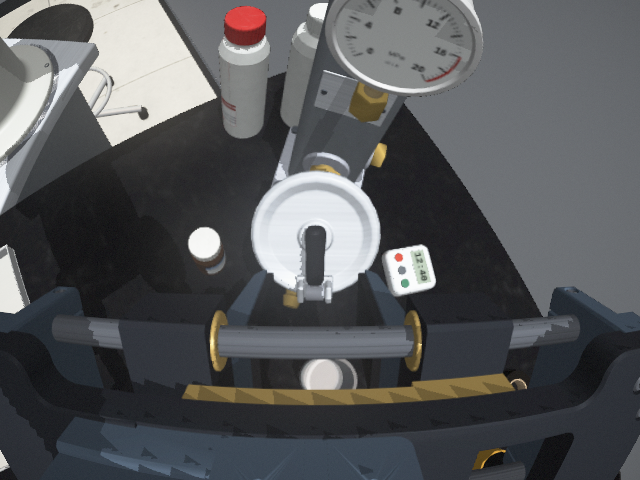

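View pics/s2.png

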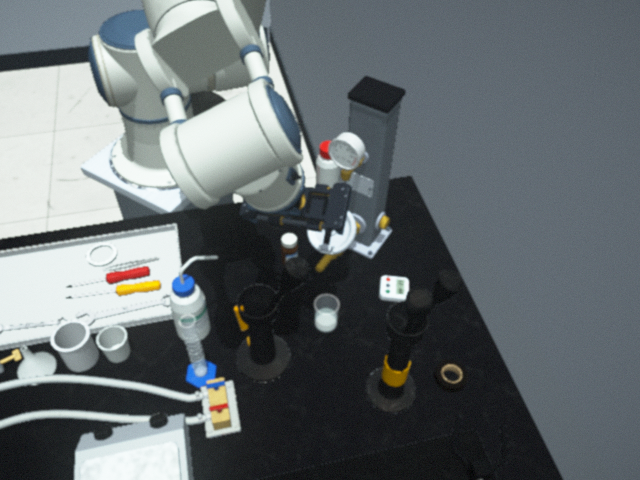

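Run:
```python
import cv2
im=cv2.imread('pics/w2.png');cv2.imwrite('pics/w2z.png',cv2.resize(im[160:310,235:395],None,fx=4,fy=4,interpolation=2))
```

```text
(no output)
```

View pics/w2z.png

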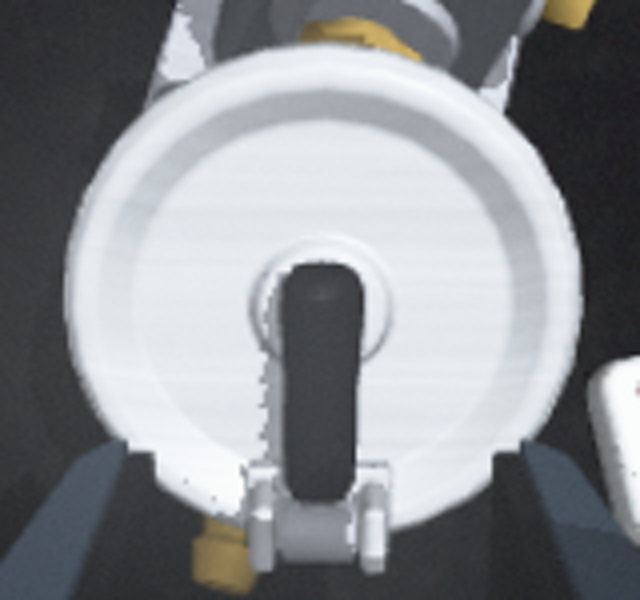

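Run:
```python
from h import *
w=np.load('w1.npz');P,R=w['P'],w['R'];W1=lambda u,v:wray(240+(u+.5)/4-.5,150+(v+.5)/4-.5,P,R)
w=np.load('w2.npz');P2,R2=w['P'],w['R'];W2=lambda u,v:wray(235+(u+.5)/4-.5,160+(v+.5)/4-.5,P2,R2)
def rep(k,r1,r2,h=0):
  p,e=tri2(r1,r2);v=p-c0;print(k,p,e,'x,D,n mm',(v@X*1e3).round(1),(v@D*1e3).round(1),(v@n*1e3).round(1))
rep('hub',W1(301,284),W2(322,301))
rep('tipend',W1(312,350),W2(322,264))
rep('cheekL/R',W1(205,150),W2(375,535))
rep('cheekR/L',W1(297,125),W2(262,535))
print('hinge barrel'); rep('b',W1(255,145),W2(316,530))
for k,v in {'L':(66,285),'R':(582,285),'T':(324,43),'inL':(130,290),'inR':(515,290),'inT':(322,118)}.items():
  q=onpl(W2(*v),c0,n)-c0;print(k,(q@X*1e3).round(1),(q@D*1e3).round(1))
```

```text
hub [ 0.5696 -0.1234  0.1493] 0.0014 x,D,n mm 0.1 -0.0 -10.9
tipend [ 0.5664 -0.1249  0.1728] 0.0005 x,D,n mm -3.1 -13.0 8.8
cheekL/R [ 0.5921 -0.1637  0.1414] 0.0005 x,D,n mm 22.6 36.9 7.0
cheekR/L [ 0.5704 -0.1688  0.1382] 0.0009 x,D,n mm 0.9 42.9 7.5
hinge barrel
b [ 0.5802 -0.1659  0.1422] 0.0003 x,D,n mm 10.7 38.2 9.0
L -47.2 6.7
R 45.8 -20.4
T -13.3 -50.1
inL -35.3 4.3
inR 33.9 -15.8
inT -9.8 -36.9
```

```bash
cat >> h.py <<'E'
F=lambda:np.array(ctrl.current_contact_force())
def fr(): 
    f=F();return (f@np.c_[X,D,n]).round(1)
th0=np.radians(15.7)
E
python3 - <<'E'
from h import *
r=rad(th0);f=np.cross(n,r);R=tilt(f,5)
ctrl.move_l(c0+.004*r+.03*n,vel=.15,ori=R)
print('pre',fr())
hit=ctrl.move_l(c0+.004*r+.0025*n,vel=.04,contact_N=6)
p=ctrl.current_tool_pos()-c0;print(hit,(p@n*1e3).round(1),(p@D*1e3).round(1),fr(),ctrl.current_t())
ctrl.command_gripper(0.0)
print('w',ctrl.current_grip_width()*91,fr(),ctrl.current_t())
cv2.imwrite('pics/w3.png',ctrl.read_camera('wrist'))
E
```

```text
pre [-0.6  0.2 -0.2]
False 2.6 3.9 [0.8 0.6 0.7] 9.65
w 13.674761517229992 [ 0.4 -1.   0.6] 10.1833
```

View pics/w3.png

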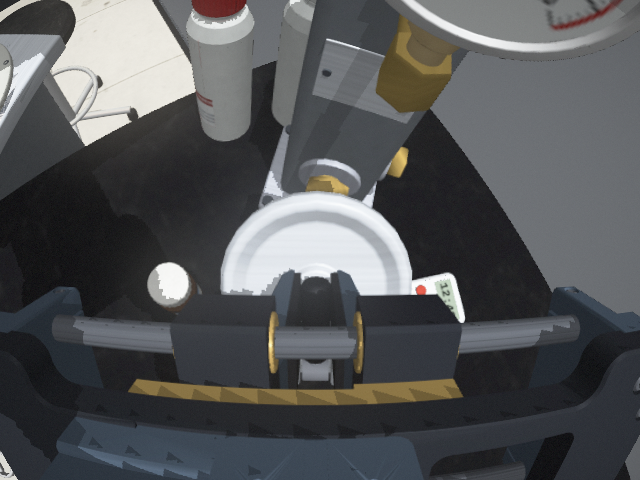

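Grip is held (13.7 mm wide, at (316,285)). Now fold out along the arc.

Run:
```python
from h import *
r=rad(th0);f=np.cross(n,r)
hinge=c0+.0397*r+.009*n;d=.0357;off=.0065
for ph in list(range(15,91,15))+[98]:
    a=np.radians(ph);tau=5+10*ph/90
    R=tilt(f,tau)
    G=hinge+d*(-np.cos(a)*r+np.sin(a)*n);T=G+off*R[:,1]
    hit=ctrl.move_l(T,vel=.05,ori=R,contact_N=20)
    p=ctrl.current_tool_pos()-c0
    print(ph,hit,(np.array([p@X,p@D,p@n])*1e3).round(1),fr(),round(ctrl.current_grip_width()*91,1),ctrl.current_t())
    if hit:break
cv2.imwrite('pics/w4.png',ctrl.read_camera('wrist'));cv2.imwrite('pics/s4.png',ctrl.read_camera('scene')[100:340,150:470])
```

```text
15 False [ 1.5  5.3 11.8] [-1.4 -5.7  0.8] 14.3 10.575
30 False [ 2.4  8.6 20.3] [-1.3 -7.6  2. ] 14.1 10.9167
45 False [ 3.9 13.8 28. ] [ -4.1 -13.7   7.6] 14.2 11.2583
60 False [ 6.  20.9 34.2] [ -6.7 -16.5  14.2] 14.3 11.6
75 False [ 8.6 29.8 38.5] [ -8.5 -15.8  20.1] 14.4 11.9417
90 False [11.7 39.7 40.7] [ -8.  -10.7  25.6] 13.8 12.2833
98 False [13.5 45.1 40.9] [-5.3 -7.  27.6] 14.2 12.5333
```

View pics/w4.png

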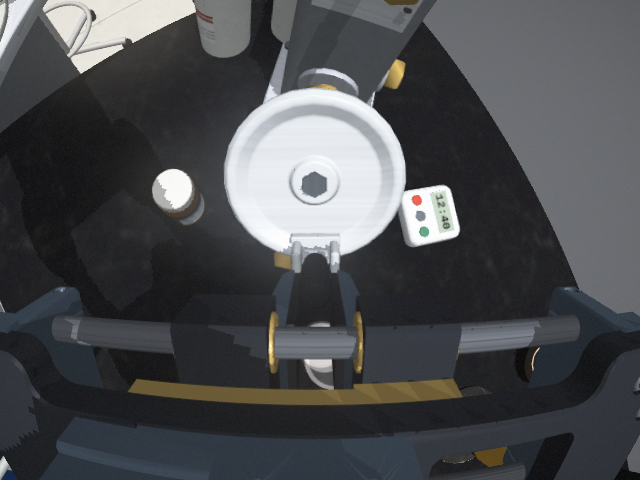

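View pics/s4.png

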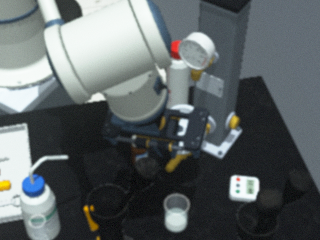

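Run:
```python
from h import *
ctrl.command_gripper(.45)
print(fr())
r=rad(th0);f=np.cross(n,r);R=tilt(f,15)
q=ctrl.current_tool_pos();ctrl.move_l(q-R[:,1]*.07-.0*r,vel=.2)
P,Rt=ctrl.current_tool_pos(),ctrl.current_eef_rot();np.savez('w5.npz',P=P,R=Rt)
cv2.imwrite('pics/w5.png',ctrl.read_camera('wrist'));print(ctrl.current_t(),fr())
```

```text
[-0.9 -0.2  0.9]
13.775 [ 0.3 -0.5 -0.2]
```

View pics/w5.png

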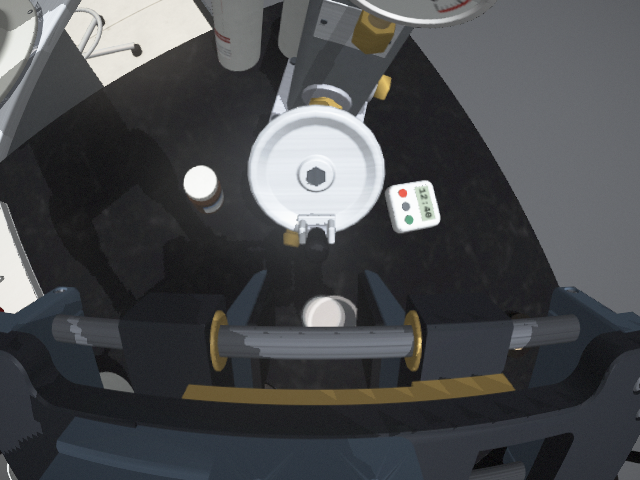

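Run:
```python
from h import *
im=cv2.imread('pics/w5.png')[150:310,240:400]
im=(np.clip((im/255.)**.4*255,0,255)).astype(np.uint8)
cv2.imwrite('pics/w5z.png',cv2.resize(im,None,fx=3.75,fy=3.75,interpolation=2))
w=np.load('w5.npz')
# predicted pixel of tip for several fold angles
p=ctrl.camera_params('wrist');T=np.array(p['T_tool_cam'])
def wproj(Q):
    t=w['R'].T@(Q-w['P']);k=T[:3,:3].T@(t-T[:3,3])
    thh=np.arctan2(np.hypot(k[0],k[1]),-k[2]);a=np.arctan2(-k[1],k[0]);rr=thh*p['fx']
    return p['cx']+rr*np.cos(a),p['cy']+rr*np.sin(a)
r=rad(th0);H=c0+.0397*r+.009*n
for ph in(70,80,90,95):
    a=np.radians(ph)
    for d in (0,.03,.055):
        u,v=wproj(H+d*(-np.cos(a)*r+np.sin(a)*n));print(ph,d,round((u-240)*3.75),round((v-150)*3.75))
```

```text
70 0 280 309
70 0.03 279 334
70 0.055 279 360
80 0 280 309
80 0.03 279 363
80 0.055 279 418
90 0 280 309
90 0.03 279 389
90 0.055 279 470
95 0 280 309
95 0.03 279 401
95 0.055 279 494
```

View pics/w5z.png

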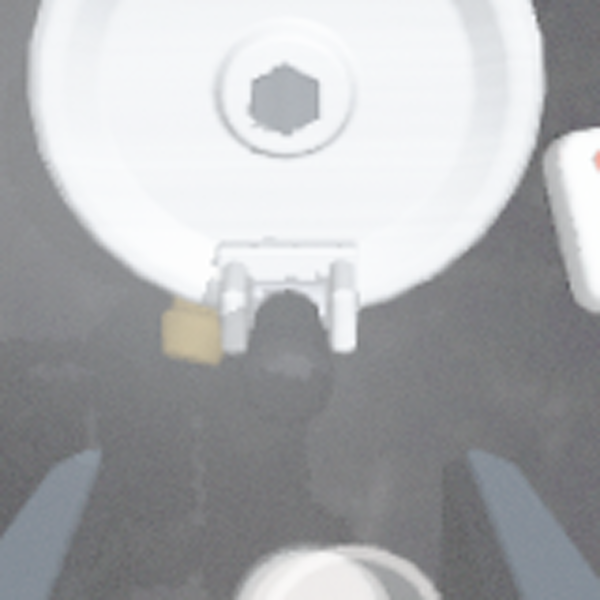

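Run:
```python
from h import *
r=rad(th0);f=np.cross(n,r);R=tilt(f,10)
ctrl.command_gripper(0.0)
ctrl.move_l(c0-.004*r+.10*n,vel=.2,ori=R)
ctrl.move_l(c0-.004*r+.04*n,vel=.15,contact_N=8)
print(fr(),ctrl.current_t())
hit=ctrl.move_l(c0+.030*r+.04*n,vel=.04,contact_N=15)
p=ctrl.current_tool_pos()-c0;print(hit,(np.array([p@r,p@f,p@n])*1e3).round(1),fr())
f0=F()
ctrl.sleep(.15);print(fr())
cv2.imwrite('pics/w6.png',ctrl.read_camera('wrist'));print(ctrl.current_t())
```

```text
[-0.7 -0.3 -0.4] 15.3833
True [18.1  0.3 40.2] [ -3.2 -16.   10.1]
[ -2.5 -13.3   8.6]
16.1917
```

View pics/w6.png

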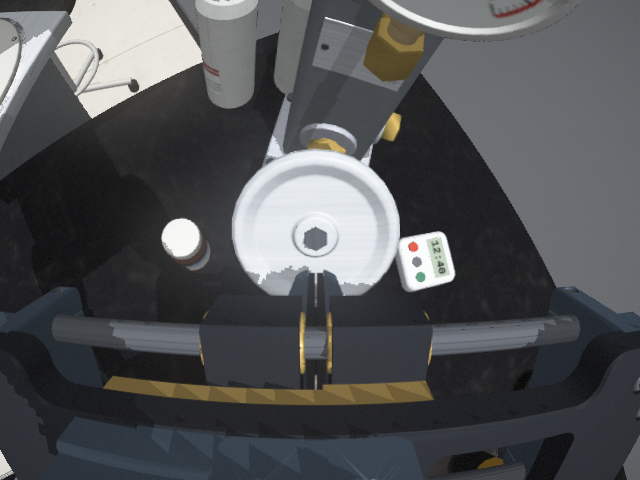

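```bash
cat >> h.py <<'E'
def crankpose(th,rr=.0397,hn=.047,c=None):
    c=c0 if c is None else c
    tau=7.5+7.5*np.cos(th)
    R=tilt(X,tau);G=c+rr*rad(th)+hn*n
    return G+.019*R[:,1],R
def ftr(th):
    f=F();r=rad(th);t=np.cross(n,r);return np.array([f@r,f@t,f@n]).round(1)
def gpos():
    """angle (deg) and radius of the grasp point about c0"""
    P=ctrl.current_tool_pos()-.019*np.array(ctrl.current_eef_rot())[:,1]-c0
    return np.degrees(np.arctan2(P@X,P@D)),np.hypot(P@X,P@D)*1e3,P@n*1e3
E
python3 - <<'E'
from h import *
r=rad(th0)
p=ctrl.current_tool_pos()
ctrl.move_l(p-.008*r,vel=.1)
ctrl.move_l(p-.008*r+.065*n,vel=.25)
T,R=crankpose(th0)
ctrl.command_gripper(.4)
ctrl.move_l(T-.065*R[:,1],vel=.25,ori=R)
ctrl.move_l(T,vel=.2,contact_N=8)
print(gpos(),fr(),ctrl.current_t())
ctrl.command_gripper(0)
print(ctrl.current_grip_width()*91,ftr(th0),ctrl.current_t())
for k in range(1,7):
    th=th0+np.radians(15*k);T,R=crankpose(th)
    hit=ctrl.move_l(T,vel=.1,ori=R,contact_N=20)
    print(15*k,hit,ftr(th),[round(x,1) for x in gpos()],round(ctrl.current_grip_width()*91,1),ctrl.current_t())
    if hit:break
cv2.imwrite('pics/w7.png',ctrl.read_camera('wrist'));cv2.imwrite('pics/s7.png',ctrl.read_camera('scene'))
E
```

```text
(np.float64(15.852497109441131), np.float64(39.64059620028136), np.float64(47.887639064303904)) [ 0.3 -0.4 -0.6] 18.4667
14.278576223434415 [-1.5  0.6  7. ] 18.9417
15 False [-1.9  3.3  8.1] [np.float64(31.8), np.float64(40.0), np.float64(47.9)] 13.9 19.2
30 False [-1.7  2.9  8.2] [np.float64(46.5), np.float64(40.0), np.float64(47.9)] 13.9 19.4583
45 False [-2.8  2.9  8.7] [np.float64(61.2), np.float64(40.0), np.float64(47.9)] 14.2 19.7167
60 False [-2.2  3.   7.9] [np.float64(76.0), np.float64(40.0), np.float64(47.8)] 14.3 19.975
75 False [-0.2  2.3  9.5] [np.float64(90.7), np.float64(40.0), np.float64(47.9)] 14.1 20.2333
90 False [0.2 2.6 8.5] [np.float64(105.6), np.float64(40.1), np.float64(47.9)] 14.0 20.4917
```

View pics/w7.png

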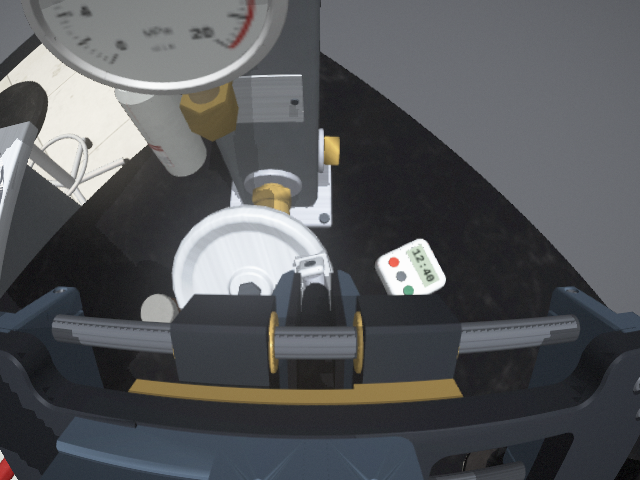

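View pics/s7.png

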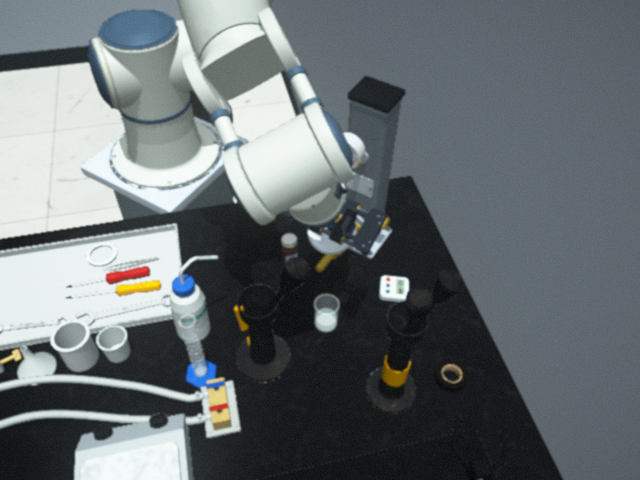

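Run:
```python
from h import *
for k in range(7,13):
    th=th0+np.radians(15*k);T,R=crankpose(th)
    hit=ctrl.move_l(T,vel=.1,ori=R,contact_N=12)
    print(15*k,hit,ftr(th),[round(x,1) for x in gpos()],ctrl.current_t())
    if hit:break
cv2.imwrite('pics/w8.png',ctrl.read_camera('wrist'));cv2.imwrite('pics/s8.png',ctrl.read_camera('scene')[60:300,200:520])
```

```text
105 False [2.  2.4 9.1] [np.float64(120.6), np.float64(40.2), np.float64(47.9)] 20.85
120 False [2.1 2.4 9.2] [np.float64(135.7), np.float64(40.0), np.float64(47.8)] 21.1083
135 False [1.2 2.4 9.7] [np.float64(150.8), np.float64(39.8), np.float64(47.8)] 21.3667
150 False [-0.8  3.1  9.5] [np.float64(166.0), np.float64(39.5), np.float64(47.7)] 21.625
165 False [-1.3  4.3  8.9] [np.float64(-178.8), np.float64(39.3), np.float64(47.7)] 21.875
180 False [-1.5  2.4  9.2] [np.float64(-163.7), np.float64(39.3), np.float64(47.6)] 22.125
```

View pics/w8.png

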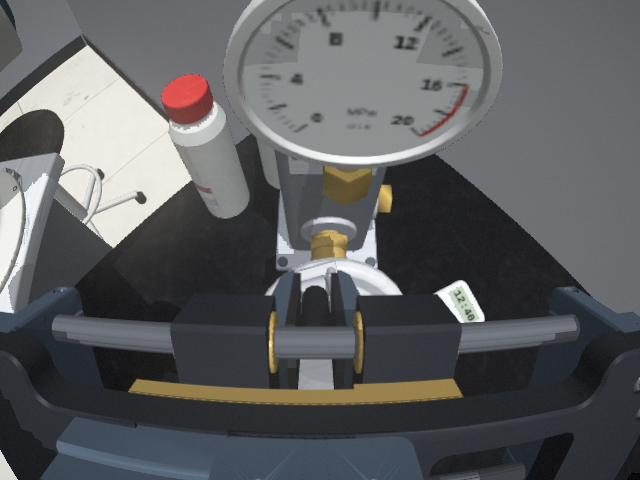

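View pics/s8.png

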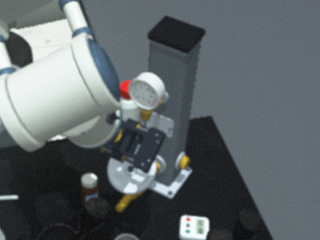

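Clear of the gauge at the top of the circle; continuing to wind to the stop.

Run:
```python
from h import *
for k in range(13,60):
    th=th0+np.radians(15*k);T,R=crankpose(th)
    hit=ctrl.move_l(T,vel=.1,ori=R,contact_N=12)
    f=ftr(th);g=gpos()
    if hit or k%3==0 or abs(f[1])>6:print(15*k,hit,f,[float(round(x,1)) for x in g],round(ctrl.current_t(),2))
    if hit or abs(f[1])>10:break
```

```text
225 False [4.1 3.3 8.8] [-118.5, 40.1, 47.5] 23.0
270 False [0.6 3.9 5.9] [-74.0, 39.5, 47.4] 23.77
315 False [-1.   3.   4.6] [-28.1, 39.3, 47.4] 24.55
360 False [-4.7  1.8  9. ] [17.1, 39.5, 47.4] 25.31
405 False [-2.7  2.4  9.8] [61.4, 40.0, 47.5] 26.08
450 False [0.8 2.6 9.7] [106.0, 40.2, 47.5] 26.86
495 False [1.2 3.5 9.7] [151.1, 40.0, 47.5] 27.63
540 False [-1.8  2.8  8.4] [-163.8, 39.6, 47.3] 28.39
555 True [ -2.  -15.9  -2.2] [-153.1, 38.9, 47.6] 28.6
```

Run:
```python
from h import *
ths=np.radians(206.9)
def go(deg,**k):
    T,R=crankpose(np.radians(deg));return ctrl.move_l(T,ori=R,**k)
go(203.,vel=.05);print('back',ftr(ths),gpos())
hit=go(211.5,vel=.03,contact_N=10);print('push',hit,ftr(ths),gpos())
hit2=go(214,vel=.02,contact_N=6);print('push2',hit2,ftr(ths),gpos(),ctrl.current_t())
```

```text
back [-1.4 -2.9  7.1] (np.float64(-158.09656716294018), np.float64(39.40404987464283), np.float64(47.40583609005879))
push True [ 0.3 -8.6  0.3] (np.float64(-154.21996739238855), np.float64(39.18143173743854), np.float64(47.492346873720386))
push2 True [  1.3 -10.2   1.9] (np.float64(-154.16034152841473), np.float64(39.11374237715526), np.float64(47.505780547342795)) 29.2833
```

Run:
```python
from h import *
for deg in [200,185,170,155,140,125,115.6]:
    T,R=crankpose(np.radians(deg));hit=ctrl.move_l(T,ori=R,vel=.1,contact_N=15)
    print(deg,hit,ftr(np.radians(deg)),[float(round(x,1)) for x in gpos()])
    if hit:break
print(ctrl.current_t())
```

```text
200 False [ 0.1 -1.6  8.3] [-161.0, 39.5, 47.4]
185 False [-2.1 -2.4  7.9] [-176.4, 39.4, 47.4]
170 False [-3.1 -2.3  7.4] [168.5, 39.5, 47.5]
155 False [-1.9 -3.   8.9] [153.6, 39.7, 47.5]
140 False [-0.4 -2.8  9.8] [138.8, 40.0, 47.5]
125 False [-0.1 -2.9  9.6] [124.0, 40.1, 47.5]
115.6 False [ 0.  -3.1 10.5] [114.9, 40.1, 47.5]
31.0583
```

Run:
```python
from h import *
ctrl.command_gripper(.4)
R=ctrl.current_eef_rot();p=ctrl.current_tool_pos()
ctrl.move_l(p-.075*R[:,1],vel=.25)
r=rad(np.radians(115.2))
R=tilt(r,5);print(R.round(2))
ctrl.move_l(c0+.085*r+.115*n,vel=.25,ori=R)
P,Rt=ctrl.current_tool_pos(),ctrl.current_eef_rot();np.savez('w9.npz',P=P,R=Rt)
im=ctrl.read_camera('wrist');cv2.imwrite('pics/w9.png',im);cv2.imwrite('pics/s9.png',ctrl.read_camera('scene')[60:300,200:520])
print(ctrl.current_t(),fr())
```

```text
[[ 0.9   0.04 -0.42]
 [ 0.34  0.54  0.77]
 [ 0.26 -0.84  0.47]]
32.7333 [-0.1  0.2 -0.1]
```

View pics/w9.png

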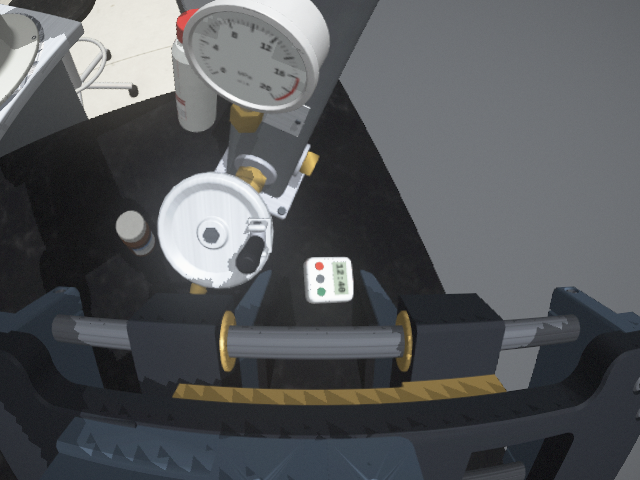

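View pics/s9.png

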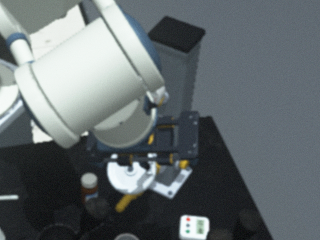

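Run:
```python
from h import *
im=cv2.imread('pics/w9.png')[190:290,200:300];cv2.imwrite('pics/w9z.png',cv2.resize(im,None,fx=6,fy=6,interpolation=2))
w=np.load('w9.npz')
for uv in[(248,221),(270,217),(262,233)]:
    q=onpl(wray(*uv,w['P'],w['R']),c0+.012*n,n)-c0;print(uv,(q@X*1e3).round(1),(q@D*1e3).round(1),np.degrees(np.arctan2(q@X,q@D)).round(1))
```

```text
(248, 221) 24.9 -28.3 138.6
(270, 217) 38.9 -38.1 134.4
(262, 233) 38.2 -24.1 122.2
```

View pics/w9z.png

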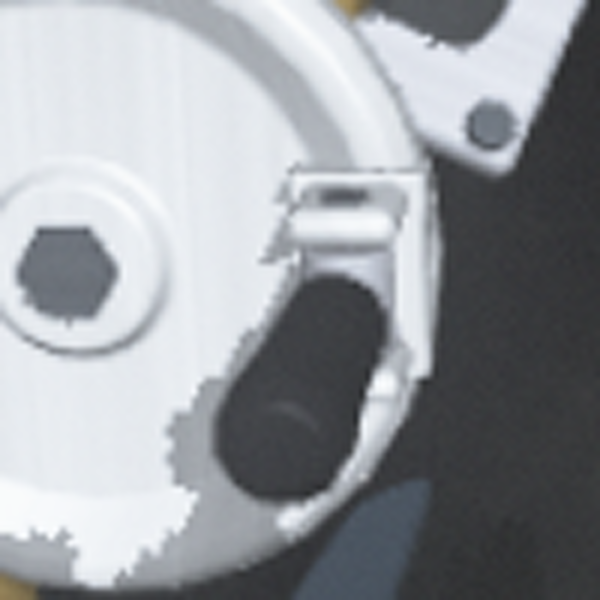

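```bash
cat >> h.py <<'E'
def wproj(Q,P,R):
    p=ctrl.camera_params('wrist');T=np.array(p['T_tool_cam'])
    t=R.T@(Q-P);k=T[:3,:3].T@(t-T[:3,3])
    a=np.arctan2(np.hypot(k[0],k[1]),-k[2])*p['fx'];b=np.arctan2(-k[1],k[0])
    return np.array([p['cx']+a*np.cos(b),p['cy']+a*np.sin(b)])
E
python3 - <<'E'
from h import *
w=np.load('w9.npz')
for th in(110,115.2,120):
  r=rad(np.radians(th));H=c0+.0397*r+.009*n;t=np.cross(n,r)
  print(th,'cheek tops',[((wproj(H+s*.011*t+.005*n,w['P'],w['R'])-[200,190])*6).round() for s in(1,-1)])
  for ph in(75,90):
    a=np.radians(ph);print(ph,((wproj(H+.055*(-np.cos(a)*r+np.sin(a)*n),w['P'],w['R'])-[200,190])*6).round())
E
```

```text
110 cheek tops [array([335., 249.]), array([329., 413.])]
75 [134. 471.]
90 [260. 490.]
115.2 cheek tops [array([327., 221.]), array([337., 387.])]
75 [133. 451.]
90 [259. 458.]
120 cheek tops [array([317., 196.]), array([341., 362.])]
75 [130. 432.]
90 [255. 429.]
```

Run:
```python
from h import *
r=rad(np.radians(115.2));R=tilt(r,5);H=c0+.0397*r+.009*n
ctrl.command_gripper(0)
def tgt(ps,d=.036,extra=0):
    a=np.radians(ps)
    Q=H+d*(-np.cos(a)*r+np.sin(a)*n)+(.0075-extra)*(np.sin(a)*r+np.cos(a)*n)
    return Q+.0135*max(0,np.sin(a))*r
A=tgt(90)+.03*r
ctrl.move_l(A+.03*n,vel=.25,ori=R)
ctrl.move_l(A,vel=.2,contact_N=8)
print(fr(),ctrl.current_t())
for ps in [90,78,66,54,42,30,18,8,0]:
    hit=ctrl.move_l(tgt(ps),vel=.07,contact_N=18)
    q=ctrl.current_tool_pos()-c0;t=np.cross(n,r)
    print(ps,hit,(np.array([q@r,q@t,q@n])*1e3).round(1),ftr(np.radians(115.2)),round(ctrl.current_t(),2))
    if hit:break
cv2.imwrite('pics/w10.png',ctrl.read_camera('wrist'))
```

```text
[0.1 1.3 1. ] 33.9667
90 False [60.6 -0.1 45.4] [0.  0.7 0.7] 34.55
78 False [52.5 -0.  45.8] [-0.1  0.1  0.7] 34.82
66 False [43.8  0.  44.9] [ 0.7 -0.3 -0.1] 35.09
54 False [35.1  0.1 42.4] [1.1 0.3 0.3] 35.37
42 False [26.7  0.1 38.5] [-0.2 -1.4 -0.8] 35.65
30 False [18.8  0.1 33.3] [-0.8 -1.1  0.1] 35.93
18 False [11.7  0.1 27.1] [ 0.1 -0.1  0.3] 36.22
8 False [ 6.8  0.1 21.3] [0.6 0.1 0.4] 36.48
0 False [ 4.6 -0.6 17.5] [ 3.9  0.1 10.7] 36.73
```

View pics/w10.png

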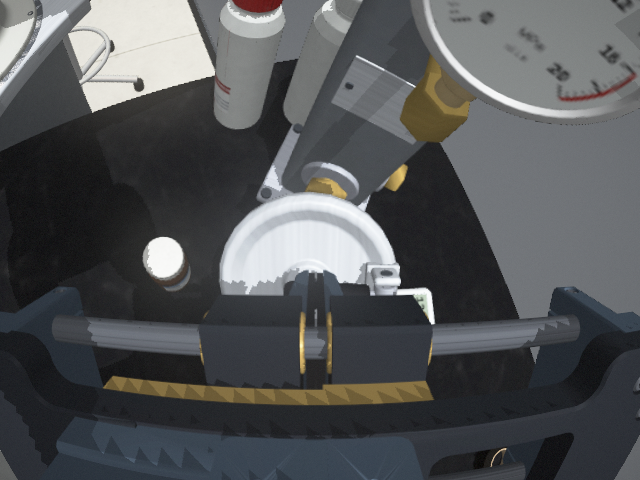

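Run:
```python
from h import *
p=ctrl.current_tool_pos()
print(ctrl.move_l(p-.004*n,vel=.02,contact_N=10),fr(),((ctrl.current_tool_pos()-c0)@n*1e3).round(1))
R=ctrl.current_eef_rot()
ctrl.move_l(p+.11*n,vel=.25)
P,Rt=ctrl.current_tool_pos(),ctrl.current_eef_rot();np.savez('w11.npz',P=P,R=Rt)
im=ctrl.read_camera('wrist');cv2.imwrite('pics/w11.png',im)
print(ctrl.current_t(),fr())
```

```text
True [-5.6 -0.4 22.1] 16.9
37.6333 [-0.5  0.3 -0. ]
```

View pics/w11.png

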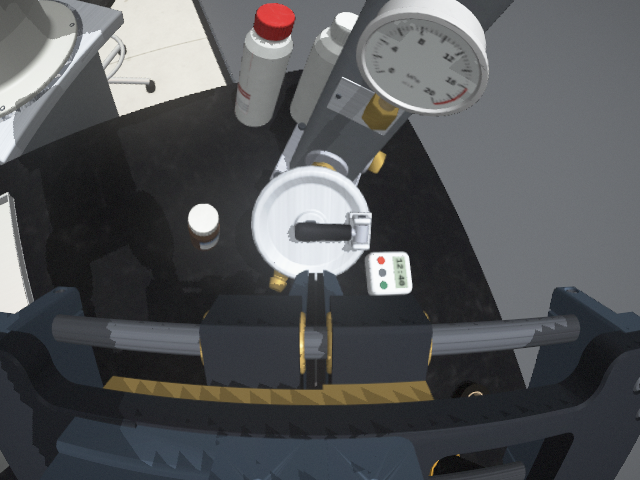

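Run:
```python
from h import *
w=np.load('w11.npz');P,R=w['P'],w['R']
im=cv2.imread('pics/w11.png');cv2.imwrite('pics/w11z.png',cv2.resize(im[160:285,245:385],None,fx=4,fy=4,interpolation=2))
hsv=cv2.cvtColor(im,cv2.COLOR_BGR2GRAY);m=(hsv<90).astype(np.uint8);k=np.zeros_like(m);k[215:245,285:354]=m[215:245,285:354]
ys,xs=np.nonzero(k);print(len(xs),xs.min(),xs.max(),ys.min(),ys.max())
L=cv2.fitLine(np.c_[xs,ys].astype(np.float32),2,0,.01,.01).ravel();print(L)
a=onpl(wray(L[2]-20*L[0],L[3]-20*L[1],P,R),c0+.012*n,n);b=onpl(wray(L[2]+20*L[0],L[3]+20*L[1],P,R),c0+.012*n,n)
d=(b-a);d*=np.sign(d@X);print('dir angle',np.degrees(np.arctan2(d@X,d@D)))
q=onpl(wray(361,230.5,P,R),c0+.009*n,n)-c0;print(np.degrees(np.arctan2(q@X,q@D)),np.hypot(q@X,q@D))
```

```text
950 295 350 222 240
[9.9974710e-01 2.2489304e-02 3.2203369e+02 2.3167999e+02]
dir angle 113.91478303124799
116.91245741801463 0.04135437114494383
```

View pics/w11z.png

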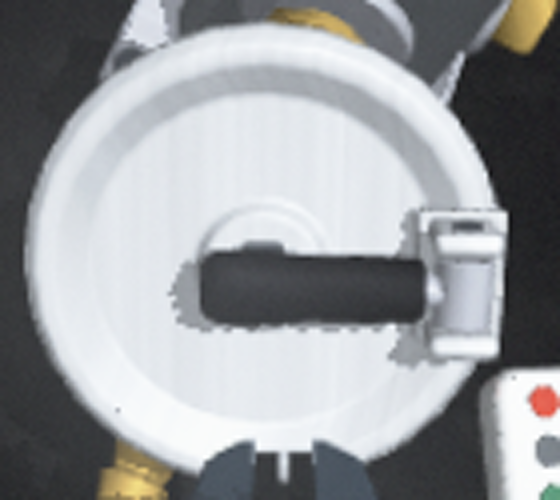

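Run:
```python
from h import *
p=ctrl.current_tool_pos();ctrl.move_l(p+.10*n,vel=.25)
a=cv2.imread('pics/scene0.png');b=ctrl.read_camera('scene');cv2.imwrite('pics/s12.png',b)
d=cv2.absdiff(a,b).max(2)
for k,(x,y) in {'timer':(394,288),'beaker':(326,312),'jar':(289,248),'cyl':(200,360),'wash':(190,300),'tube':(397,370),'red':(326,150)}.items():print(k,d[y-14:y+14,x-12:x+12].mean().round(1))
print(ctrl.current_t(),fr())
```

```text
timer 2.5
beaker 4.1
jar 4.4
cyl 8.9
wash 42.1
tube 4.9
red 25.4
38.225 [-0.1 -0.8 -1.3]
```

View pics/s12.png

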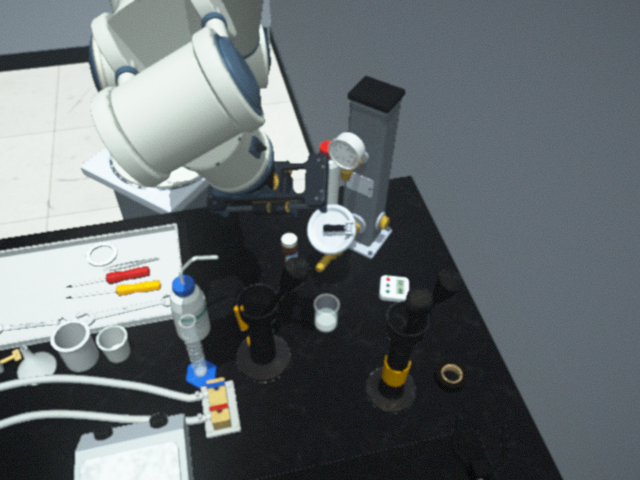

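Run:
```python
from h import *
ctrl.sign_off();print(ctrl.current_t())
```

```text
the job is handed in; nothing more can be done
the job is handed in; nothing more can be done
```

The valve is open as asked and the job was handed in at about 38 s of the 72 s allowed.

- **Folding out:** My first pull left the grip at only about 75°. I then pushed it outward with the shut fingers until it met its fold stop.
- **Winding:** I cranked the wheel anticlockwise about 550° until a hard stop gave about 16 N along the turn. Backing off and pushing twice more met it again, about 1° short of the first reading.
- **Turning back:** The wheel went back about 90° by the tool position. The last picture puts the hinge within about 2° of where the tool left it.
- **Folding in:** The grip was pushed flat and pressed until I felt resistance. The last wrist picture shows it flat over the hub.
- **Letting go:** The gripper is backed off, with no contact force beyond sensor noise.

**Surroundings:** In the scene camera the beaker, jar, timer, measuring cylinder and tool tube match the first picture. Two of the checks gave no clear answer:
- **Wash bottle:** its patch changed in brightness (mean difference 42), but it looks to be in the same place. I put that down to shadow.
- **Red-cap bottle:** it was partly hidden by the gripper in the last scene picture. It stands upright in the wrist view, and so does the white bottle, which I did not compare otherwise.

I felt no bump against the gauge, nor against a second, unlisted tube of tools standing in front of the wheel.

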